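# Change the vacuum manifold over to the station with the funnel

### The arm

A 6-joint arm with a two-finger parallel gripper is mounted at the origin on a cart in front of the work surface, level with it; the furniture and walls round the work are solid. World frame = base frame: x ahead of the robot, y to its left, z up, the work surface at z = 0. Lengths are in mm, angles in degrees, forces in N, time in s.
With the tool pointing down it reaches from about 300 to 850 mm from the base axis. Payload 4.2 kg.
Tool frame: the origin (TCP) lies at the very end of the fingers, on their centre line; the grasp point (between the pads) lies 19 mm behind it; z points along the fingers, y is the line along which they close (so a half turn about z gives the same grasp; the last joint's range is limited). The gripper opens to 91 mm and grips with 3 to 60 N. Pads are 32 mm wide; open, the fingers measure 118 mm over their backs; the gripper's body (76 mm by 178 mm) begins 60 mm behind the grasp point.
Start: joints at [74.026, 18.312, 89.639, -0, 72.044, -1.146], TCP at [147.156, 555.867, 213.976] pointing down, gripper open.
Joint ranges: [-177.97, 177.97], [-48.28, 115.42], [12.27, 149.76], [-77.06, 257.06], [2.81, 150.46], [-146.56, 146.56]. Speed limits (degrees/s): [147.25, 147.25, 180, 180, 180, 180].

### API

Orientations are given as [roll, pitch, yaw] about the fixed x, y, z axes, in that order (R = Rz(yaw) Ry(pitch) Rx(roll)).
In Python, from workcell import env, eyes gives the robot as it stands.
- The arm moves only by the tool send_rows, never from a script. Its argument "targets" is text: rows parted by semicolons, each of 7 numbers parted by spaces: the shift along the tool's x, y, z in m, then the turn, a rotation vector about the tool's x, y, z in degrees, then the opening in per cent of the stroke, from 0 (shut) to 100 (fully open). A call has 1 to 12 rows; each row is the pose to reach, as a shift and turn from the pose commanded when the call began, along the tool's axes at that moment; what a row does not reach only later rows make up. A row lasts 1/12 s, in which the tool goes at most 41.7 mm and 7.16 degrees, less where a joint would pass 70% of its speed; a pose out of reach is approached as far as the arm can. A call with a gripper value outside its range is refused whole. The fingers move at their own pace and stop on an object; "grip_force" is the grip in N (left out, the last holds). Time passes only in rows, so rows that repeat a pose let the fingers close. It gives the time, the measured TCP pose, the force, the opening and the grip force at its end, in the units of the state.
- env.state(): the state, without advancing time (a new reading comes with each control period).
- eyes.grab_frame(name): name is "scene" or "top"; returns a dict with "image" (400x640x3 uint8, blue, green, red), "fovy" (degrees; the focal length in pixels is half the picture's height over the tangent of half this angle, whatever the lens; pixels are square), "cx", "cy" (the principal point, pixels), "D" ([k1, k2, p1, p2, k3] as OpenCV has them; the pictures are not rectified), "eye" and "attitude" of the camera in the world. Camera axes: x right, y up, looking along -z (the intrinsics and any distortion apply to the point x, -y, -z); pixel columns grow to the right and rows downward; lengths in mm; the calibration is good to about 2 mm. A picture is of the moment at which its call begins. There is no depth.
- env.job_done(): hands the job in; it is judged then, once.
The state is a dict: "time_s": time; "qpos": joint angles; "qvel": joint speeds; "effort": joint torques, N m; "ee_pos": TCP position; "ee_rot": TCP orientation; "force": force on the tool from outside, world axes, zero at the start; "torque": the same for the moment, N m; "gripper_width": finger opening in mm; "gripper_force": force on a finger pad.
Only numpy, scipy, OpenCV 4.12 (cv2) and the standard library are available. Lean on these libraries where they do the work, as an engineer would, in place of code of your own. Each camera call takes 0.05 s, during which the arm holds its last target. There are 200 camera calls.

### The job

The filter funnel has been moved to another station of the three-station vacuum manifold. Shut the valve of the empty station that was left open, and open the valve of the station that now carries the funnel, each lever fully home to its stop (in line with its own pipe is open, across it is shut). Leave the third valve shut, the funnel seated on its station, and the bottle, tube and dish beside the manifold where they stand.

Things in the scene. Friction and masses are not known exactly. Their poses are not given: they have to be found in the camera images.
- manifold: Fixed vacuum manifold on a base plate (x -90..160, y -200..200 mm in its frame, top 14 mm high). Origin on the bench under the line of valve stems; +x away from the robot, +y along the header to the robot's left, yaw within 0.2 rad. Steel header pipe along y at x = -62 mm, top 63 mm high at its clamps; gauge face up at its left end, lower. Three like stations stand at y = 105, -25, -155 mm in any order.
- pivot_vacated (a point): Point on the vertical turning axis of the lever of the vacated station (empty head, lever starts open), 100 mm above the bench, level with the lever's sleeve. Axes as the manifold's. From the header a 17 mm branch pipe (axis 45 mm high) runs along x under the valve to a round funnel head (62 mm wide, 107 mm high) 120 mm behind (+x of) this axis.
- pivot_funnel (a point): The same point of the station that carries the funnel (lever starts shut).
- pivot_spare (a point): The same point of the third station (empty head, lever starts shut and stays so).
- grip_vacated (a point): Centre of the black sleeve on the vacated station's lever, 66 mm out from the pivot, 100 mm above the bench. The sleeve is a rounded bar 18 mm wide, 13 high, 52 long (40 to 92 mm from the pivot); nearer the pivot a 15 mm wide steel strip steps down to 86 mm high. At least 28 mm is free below the sleeve. Its +y points from the pivot out along the lever, z up.
- grip_funnel (a point): The same point on the lever of the station that carries the funnel.
- grip_spare (a point): The same point on the lever of the third station.
- valve_vacated (a joint): Lever of the quarter-turn ball valve on the vacated station. 0 = fully shut, across its pipe, pointing to the station's +y; 1.571 = fully open, in line with its pipe, pointing to the station's -x (towards the robot). Opens counter-clockwise seen from above. Starts open. Like the others it has a spring detent at each end: 5 N at the sleeve starts it, lighter towards the middle; it stays put only within about 0.2 rad of mid-travel, snaps home by itself in the last 0.35 rad.
- valve_funnel (a joint): Lever of the quarter-turn ball valve on the station that carries the funnel. 0 = fully shut, across its pipe, pointing to the station's +y; 1.571 = fully open, in line with its pipe, pointing to the station's -x (towards the robot). Opens counter-clockwise seen from above. Starts shut; spring detents as on valve_vacated.
- valve_spare (a joint): Lever of the quarter-turn ball valve on the third station. 0 = fully shut, across its pipe, pointing to the station's +y; 1.571 = fully open, in line with its pipe, pointing to the station's -x (towards the robot). Opens counter-clockwise seen from above. Starts shut and is to stay shut.
- funnel_center (a point): Centre (47 mm above its underside) of the loose stainless-steel filter funnel, an open cup 63 mm in diameter, 93 mm tall, 0.18 kg. It is only set on its station's head, its hollow foot over a 9 mm spigot, 120 mm behind that station's lever axis; its rim stands 191 mm above the bench.
- seat_funnel (a point): Centre of the seat on the head of the station that carries the funnel, where the funnel's underside rests, 98 mm above the bench.
- bottle_center (a point): Centre (51 mm up) of a loose clear bottle with a blue screw cap, 56 mm in diameter, 102 mm tall, standing to the right of the manifold; a bystander.
- tube_center (a point): Centre (44 mm up) of a loose clear sample tube with a white cap, 29 mm in diameter, 88 mm tall, standing to the right of the manifold; a bystander.
- dish_center (a point): Centre (7.5 mm up) of a loose flat round dish, 64 mm in diameter, 15 mm tall, lying to the right of the manifold; a bystander.

How it is judged:
By the outcome, as a careful person would: the job done as asked, in the order asked, and still so for the second after the job is handed in, with the robot touching nothing.
It also fails if it takes over 48 s, if anything falls off the work surface, if the arm or the gripper's body presses on something with over 40 N, if the wrist force passes 120 N, or if a joint passes its speed limit or range.

## Working session

There is one attempt and no reset: what is moved stays moved. The work goes in short steps, Python scripts to look and compute and a tool call to move; the robot and the scene stay as the last step left them, time stands still between calls to the robot, and variables do not carry over. Pictures are saved under pics/ and viewed, at most 10 in all, crops included, and the job is handed in when it is done.

Besides the shell and the picture viewer there is one more tool, called after ">>>" in YAML: its name, and indented under it one key for each argument. send_rows: Moves the arm, as the interface text tells. Its arguments: {"type":"object","properties":{"targets":{"type":"string"},"grip_force":{"type":"number"}},"required":["targets"]}

```bash
ls; mkdir -p pics
cat > h.py <<'E'
import numpy as np, cv2
from scipy.spatial.transform import Rotation as R
from workcell import env, eyes
def cam(f):
    F=200/np.tan(np.radians(f["fovy"])/2)
    return np.array([[F,0,f["cx"]],[0,F,f["cy"]],[0,0,1]]),np.array(f["D"],float)
def Rc(f):
    a=np.array(f["attitude"],float)
    return a if a.shape==(3,3) else R.from_euler("xyz",a,degrees=True).as_matrix()
def ray(f,px):
    K,D=cam(f); u=cv2.undistortPoints(np.array([[px]],float),K,D)[0,0]
    return np.array(f["eye"],float),Rc(f)@np.array([u[0],-u[1],-1])
def onz(f,px,z):
    e,d=ray(f,px); return e+d*(z-e[2])/d[2]
def proj(f,P):
    K,D=cam(f); c=(np.atleast_2d(P)-np.array(f["eye"]))@Rc(f)*[1,-1,-1]
    return cv2.projectPoints(c,np.zeros(3),np.zeros(3),K,D)[0][:,0]
E
python3 - <<'E'
from h import *
for n in("scene","top"):
    f=eyes.grab_frame(n); cv2.imwrite(f"pics/{n}0.png",f["image"]); print({k:v for k,v in f.items() if k!="image"})
print(env.state())
E
```

```text
pics
{'fovy': 42.30161698305138, 'cx': 317.2857764558105, 'cy': 205.91436107770807, 'D': array([-0.16929977,  0.        ,  0.        ,  0.        ,  0.        ]), 'eye': array([-320.52273182, -651.84263804,  760.65695147]), 'attitude': array([ 58.40976449,   0.53449891, -61.09173226])}
{'fovy': 45.265244202009605, 'cx': 313.5915757637739, 'cy': 199.82262257086737, 'D': array([-0.0337091,  0.       ,  0.       ,  0.       ,  0.       ]), 'eye': array([ 288.59663165, -139.22427571, 1375.96728438]), 'attitude': array([ 1.26395345e+01,  8.66347543e-02, -9.32303614e+01])}
{'time_s': 0.1, 'qpos': array([ 7.40257712e+01,  1.83458695e+01,  8.96967663e+01, -4.33216902e-04,
        7.20440437e+01, -1.14595098e+00]), 'qvel': array([ 3.32306813e-02, -2.28814550e-01, -2.27135272e-01, -3.65970931e-03,
       -8.99670898e-05, -5.76697506e-02]), 'effort': array([-7.87155932e-04, -4.13332164e+01, -2.32507038e+01,  7.28370063e-02,
        4.22522484e-02, -6.74270564e-05]), 'ee_pos': array([147.0384815 , 555.43425141, 213.2434472 ]), 'ee_rot': array([-1.79913330e+02, -1.32169640e-03,  1.65171855e+02]), 'force': array([ 0.24812752,  0.68013033, -0.06105799]), 'torque': array([ 0.02170779, -0.0185333 ,  0.00035566]), 'gripper_force': 0.0, 'gripper_width': 91.22133402326769}
```

View pics/top0.png

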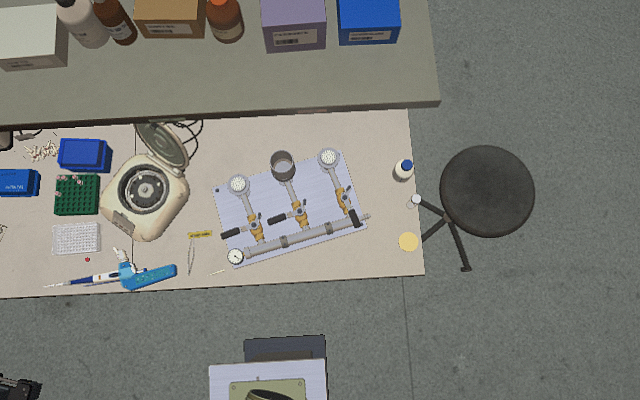

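View pics/scene0.png

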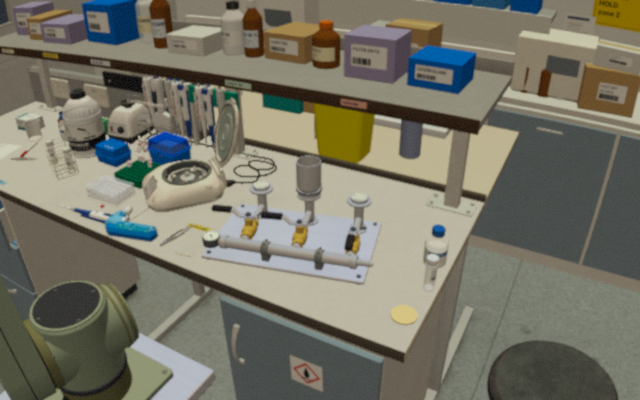

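The top view shows the stations left to right: spare (sleeve at ~(231,233), shut), funnel (sleeve at ~(277,218), funnel at (283,165)) and vacated (sleeve at ~(355,218), lever open). The bystanders stand at the right, at (403,168), (416,200) and (408,242).

Run:
```python
from h import *
f=eyes.grab_frame("top"); g=eyes.grab_frame("scene")
def blobs(f,box,amin=20):
    x0,y0,x1,y1=box; im=f["image"][y0:y1,x0:x1]; m=(im.max(2)<60).astype(np.uint8)
    n,l,s,c=cv2.connectedComponentsWithStats(m)
    for i in range(1,n):
        if s[i,4]>=amin:
            r=cv2.minAreaRect(np.argwhere(l==i)[:,::-1].astype(np.float32)+[x0,y0]); print(s[i,4],c[i]+[x0,y0],np.round(r[0],1),np.round(r[1],1),np.round(onz(f,r[0],106),1))
blobs(f,(205,140,380,270)); print(); blobs(g,(200,180,390,280))
# heads: bright circles ; rough head centers
for p,z in (((239,184),107),((283,160),191),((329,157),107)): print(onz(f,p,z))
im=f["image"][140:270,200:380]; cv2.imwrite("pics/c1.png",cv2.resize(im,None,fx=4.4,fy=4.4,interpolation=cv2.INTER_CUBIC))
```

```text
Traceback (most recent call last):
cv2.error: OpenCV(4.12.0) /io/opencv/modules/imgproc/src/convhull.cpp:143: error: (-215:Assertion failed) total >= 0 && (depth == CV_32F || depth == CV_32S) in function 'convexHull'
```

```bash
cat > m.py <<'E'
from h import *
def blobs(f,box,amin=20):
    x0,y0,x1,y1=box; im=f["image"][y0:y1,x0:x1]; m=(im.max(2)<60).astype(np.uint8)
    n,l,s,c=cv2.connectedComponentsWithStats(m)
    for i in range(1,n):
        if s[i,4]>=amin:
            r=cv2.minAreaRect((np.argwhere(l==i)[:,::-1]+[x0,y0]).astype(np.float32)); print(s[i,4],np.round(c[i]+[x0,y0],1),np.round(r[0],1),np.round(r[1],1),np.round(onz(f,r[0],104),1))
E
python3 - <<'E'
from m import *
f=eyes.grab_frame("top"); g=eyes.grab_frame("scene")
blobs(f,(205,140,380,270)); print(); blobs(g,(200,180,390,280))
for p,z in (((239,184),107),((283,160),191),((329,157),107)): print(onz(f,p,z))
im=f["image"][140:270,200:380]; cv2.imwrite("pics/c1.png",cv2.resize(im,None,fx=4.4,fy=4.4,interpolation=cv2.INTER_CUBIC))
E
```

```text
36 [277.5 220.1] [276.7 219.4] [ 4.9 17.9] [525.2 -51.1 104. ]
33 [356.8 221.9] [357.  220.5] [13.  6.] [ 509.9 -266.8  104. ]
46 [230.2 233.9] [230.  233.1] [ 5.2 18.5] [494.9  75.3 104. ]

20 [230.2 182.8] [230.8 182.8] [3.2 6.6] [606.1 127.7 104. ]
74 [221.4 208.3] [221.4 208.4] [17.   4.3] [491.9  69.8 104. ]
95 [270.7 215.2] [271. 215.] [20.   5.2] [523.9 -53.4 104. ]
87 [349.4 242. ] [349.3 242.1] [ 6.  14.6] [ 512.4 -264.4  104. ]
57 [210.6 243.6] [210.6 243.8] [ 4.8 12.9] [362.7  -0.6 104. ]
[628.64927965  47.78237238 107.        ]
[663.6424945  -79.51970954 191.        ]
[ 691.64929459 -202.75602691  107.        ]
```

View pics/c1.png

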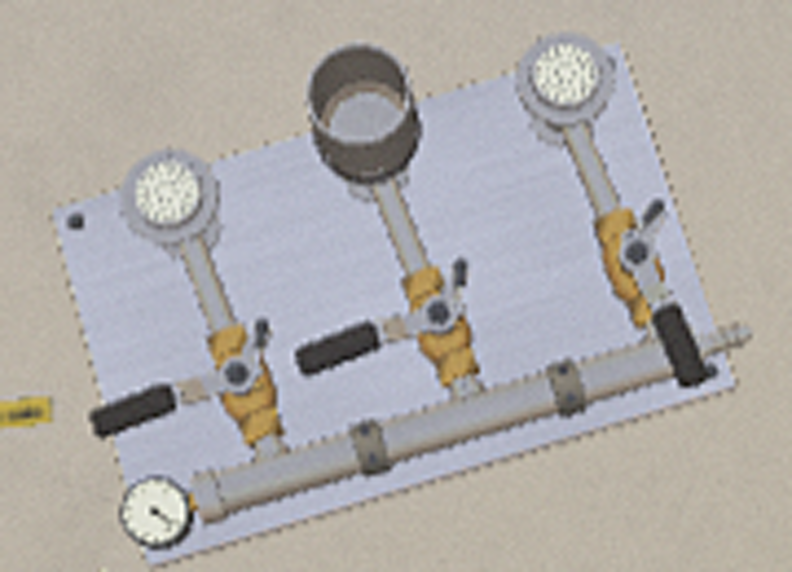

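The crop shows pivots at full-image pixels (253.6,225), (299.5,210.9) and (344.5,196.8), with sleeve centres at (230.5,233.2), (277,218.9) and (354.5,218.4). The vacated lever's sleeve overhangs the header end.

Run:
```python
from m import *
f=eyes.grab_frame("top")
pv=np.array([onz(f,p,100) for p in((253.6,225),(299.5,210.9),(344.5,196.8))])[:,:2]
hd=np.array([onz(f,p,107) for p in((200+168/4.4,140+192/4.4),(200+566/4.4,140+73/4.4))])[:,:2]
sl=np.array([onz(f,p,104) for p in((230.5,233.2),(277,218.9),(354.5,218.4))])[:,:2]
print(pv,hd,sl); 
# fit manifold pose: known points
L=np.array([[0,105],[0,-25],[0,-155],[120,105],[120,-155],[0,171],[0,41],[-66,-155]],float)
W=np.vstack([pv,hd,sl]); 
z=lambda a:a[:,0]+1j*a[:,1]
l,w=z(L),z(W); r=np.vdot(l-l.mean(),w-w.mean()); yaw=np.angle(r); t=w.mean()-np.exp(1j*yaw)*l.mean()
print("yaw",np.degrees(yaw),"origin",t,"scale",abs(r)/np.vdot(l-l.mean(),l-l.mean()).real)
res=w-(t+np.exp(1j*yaw)*l); print(np.round(res,1))
for p,zz in (((404,163),102),((416.5,199),88),((408,242),15)): print(onz(f,p,zz))
# shelf edge
for p in((0,152),(200,118),(440,103)): print(onz(f,p,350))
```

```text
[[ 514.09311233   12.00337347]
 [ 545.81332793 -113.5291518 ]
 [ 578.04784373 -238.14195792]] [[ 629.80450776   49.99793452]
 [ 692.88863494 -201.82648207]] [[ 494.60292689   74.07484577]
 [ 526.48603518  -51.97462487]
 [ 516.02514993 -260.53702581]]
yaw 15.366044671567247 origin (538.995327931848-88.80890647651114j) scale 1.0010310133117268
[ 2.9-0.4j  0.2-0.6j -2. +0.1j  2.9+5.8j -2.9+4.6j  0.9-2.j  -1.6-2.7j
 -0.4-4.8j]
[ 664.19123941 -409.55210363  102.        ]
[ 563.31730965 -436.85323225   88.        ]
[ 454.93967097 -416.50901726   15.        ]
[670.47933881 556.84784486 350.        ]
[724.57370229  97.89864217 350.        ]
[ 730.12543744 -454.2806702   350.        ]
```

Run:
```python
from m import *
f=eyes.grab_frame("top"); g=eyes.grab_frame("scene")
c=np.array([onz(f,(200+x/4.4,140+y/4.4),14) for x,y in((53,215),(618,43),(737,383),(155,563))])[:,:2]
print(c.round(1)); d=np.roll(c,-1,0)-c; print(np.hypot(*d.T),np.degrees(np.arctan2(d[:,1],d[:,0])))
def tri(p,q):
    (a,u),(b,v)=ray(f,p),ray(g,q); s=np.linalg.lstsq(np.c_[u,-v],b-a,rcond=None)[0]
    A,B=a+u*s[0],b+v*s[1]; return ((A+B)/2).round(1),(A-B).round(1)
for p,q in(((230.5,233.2),(221,209)),((277,218.9),(270.5,215)),((354.5,218.4),(350,240))): print(tri(p,q))
im=g["image"][170:290,190:390]; cv2.imwrite("pics/c2.png",cv2.resize(im,None,fx=4,fy=4,interpolation=cv2.INTER_CUBIC))
```

```text
[[ 643.4  140.8]
 [ 741.8 -242.9]
 [ 504.8 -304.6]
 [ 409.3   77.8]]
[396.18062937 244.82725664 394.06739984 242.4612908 ] [ -75.62215511 -165.42244354  104.03140563   15.08059986]
(array([495.6,  74.9,  98.6]), array([-0.2,  0.2,  0. ]))
(array([526.4, -51.2, 102.1]), array([ 0.9, -1.2,  0.1]))
(array([ 516.8, -262. ,  105.6]), array([-2. ,  3.2, -0.7]))
```

View pics/c2.png

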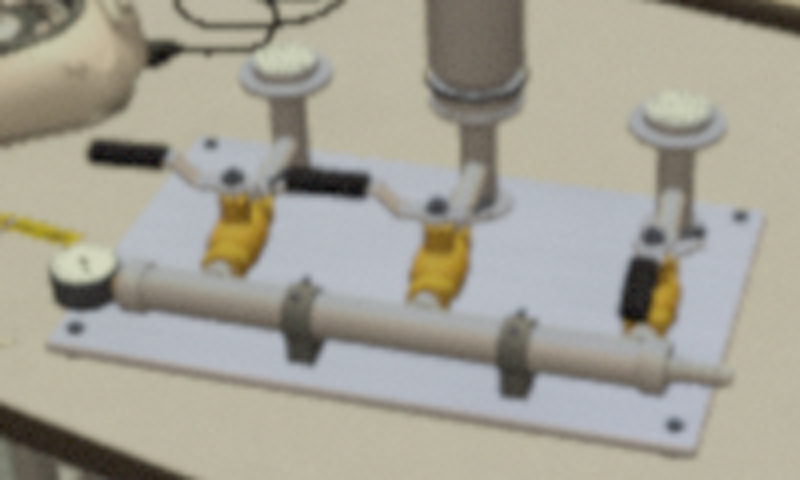

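The scene view shows the same layout: two sleeves point left (shut) and the right one points to the robot (open). Triangulated sleeve heights are 99–106 mm and the plate measures 396x245 mm, so the calibration is consistent. The fit gives yaw ≈14.7° and origin ≈(540,-90).

```bash
cat >> h.py <<'E'
O=np.array([540.,-90.]); YAW=14.7
def man(x,y): return O+R.from_euler("z",YAW,degrees=True).as_matrix()[:2,:2]@[x,y]
def plan(pts):  # pts: (x,y,z,yaw) world -> shift m, rotvec deg in the tool axes
    s=env.state(); T=R.from_euler("xyz",s["ee_rot"],degrees=True)
    print("now",s["time_s"],s["ee_pos"].round(1),s["ee_rot"].round(1),s["force"].round(1))
    for x,y,z,w in pts:
        d=T.inv().apply(np.array([x,y,z])-s["ee_pos"])/1000
        r=(T.inv()*R.from_euler("xyz",[180,0,w],degrees=True)).as_rotvec(degrees=True)
        print(d.round(4),r.round(1))
E
python3 - <<'E'
from h import *
g=man(-62,-155); print(g,man(0,-155),man(0,-25),man(0,45)); plan([(*g,235,194.7)])
E
```

```text
[ 519.36188074 -255.65949424] [ 579.33248141 -239.92650168] [ 546.34394861 -114.18169382] [528.58089249 -46.47295113]
now 0.45 [147.1 555.8 213.9] [-180.     0.   165.2] [ 0.3  0.2 -0.6]
[-0.5675 -0.6892 -0.021 ] [ -0.    0.  -29.5]
```

>>> send_rows:
  targets: "-0.284 -0.345 -0.021 0 0 -15 40;-0.284 -0.345 -0.021 0 0 -15 40;-0.284 -0.345 -0.021 0 0 -15 40;-0.284 -0.345 -0.021 0 0 -15 40;-0.284 -0.345 -0.021 0 0 -15 40;-0.284 -0.345 -0.021 0 0 -15 40;-0.284 -0.345 -0.021 0 0 -15 40;-0.284 -0.345 -0.021 0 0 -15 40;-0.284 -0.345 -0.021 0 0 -15 40;-0.284 -0.345 -0.021 0 0 -15 40;-0.284 -0.345 -0.021 0 0 -15 40;-0.284 -0.345 -0.021 0 0 -15 40"

```text
time_s: 1.45
ee_pos: [335.2, 145.6, 235.5]
ee_rot: [-179.9, 0.1, 179.8]
force: [0.2, 0.5, 0.3]
gripper_width: 36.4
gripper_force: 0.0
```

Run:
```python
from h import *
plan([(519,-257,235,194.7)]); print(env.state()["gripper_width"])
```

```text
now 1.45 [335.2 145.6 235.5] [-1.799e+02  1.000e-01  1.798e+02] [0.2 0.5 0.3]
[-0.1853 -0.4019  0.0016] [ -0.1   0.1 -14.9]
36.3674911937116
```

>>> send_rows:
  targets: "-0.185 -0.402 0 0 0 -15 40;-0.185 -0.402 0 0 0 -15 40;-0.185 -0.402 0 0 0 -15 40;-0.185 -0.402 0 0 0 -15 40;-0.185 -0.402 0 0 0 -15 40;-0.185 -0.402 0 0 0 -15 40;-0.185 -0.402 0 0 0 -15 40;-0.185 -0.402 0 0 0 -15 40;-0.185 -0.402 0 0 0 -15 40;-0.185 -0.402 0 0 0 -15 40;-0.185 -0.402 0 0 0 -15 40;-0.185 -0.402 0 0 0 -15 40"

```text
time_s: 2.45
ee_pos: [522.6, -256.9, 233.7]
ee_rot: [-179.8, 0.0, -165.0]
force: [0.9, 0.4, -0.9]
gripper_width: 36.5
gripper_force: 0.0
```

Run:
```python
from h import *
plan([(519,-257,150,194.7),(519,-257,86,194.7)])
f=eyes.grab_frame("scene"); im=f["image"][130:280,250:450]; cv2.imwrite("pics/c3.png",cv2.resize(im,None,fx=4,fy=4,interpolation=cv2.INTER_CUBIC))
print(proj(f,[[519,-257,235],[519,-257,100]])-[250,130])
```

```text
now 2.45 [ 522.6 -256.9  233.7] [-179.8    0.  -165. ] [ 0.9  0.4 -0.9]
[0.0035 0.0011 0.0837] [-0.2  0.1  0.3]
[0.0036 0.0013 0.1477] [-0.2  0.1  0.3]
[[ 98.89366783  57.60817066]
 [ 97.48100707 111.08931131]]
```

View pics/c3.png

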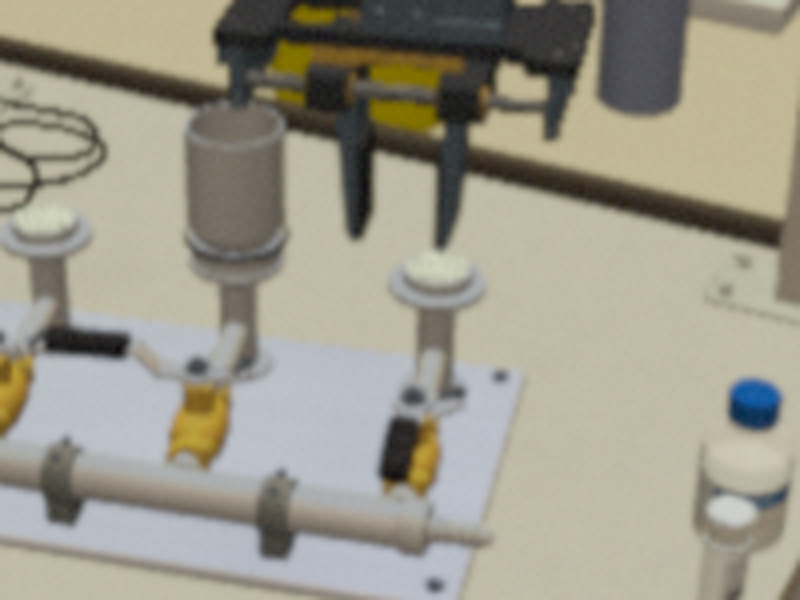

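The view shows the gripper over the vacated sleeve: fingertips at crop (357,235) and (443,240), sleeve at (400,448). They line up within 3 mm, so I descend.

>>> send_rows:
  targets: "0.004 -0.001 0.04 0 0 0 40;0.004 -0.001 0.08 0 0 0 40;0.004 -0.001 0.1 0 0 0 40;0.004 -0.001 0.115 0 0 0 40;0.004 -0.001 0.13 0 0 0 40;0.004 -0.001 0.14 0 0 0 40;0.004 -0.001 0.147 0 0 0 40;0.004 -0.001 0.147 0 0 0 40;0.004 -0.001 0.147 0 0 0 40"

```text
time_s: 3.25
ee_pos: [515.9, -252.8, 88.0]
ee_rot: [179.9, -0.0, -164.8]
force: [-0.2, -0.5, 0.1]
gripper_width: 36.5
gripper_force: 0.0
```

Run:
```python
from h import *
P=man(0,-155)+[0,-2]
L=[]
for a in range(6,91,6):
    t=np.radians(180+YAW-a); L.append((*(P+62*np.array([np.cos(t),np.sin(t)])),86,180+YAW-a))
plan(L)
```

```text
now 3.25 [ 515.9 -252.8   88. ] [ 179.9   -0.  -164.8] [-0.2 -0.5  0.1]
[-0.0025  0.0009  0.002 ] [ 0.1 -0.   6.5]
[-0.0036  0.0073  0.002 ] [ 0.1 -0.  12.5]
[-0.0053  0.0135  0.002 ] [ 0.1 -0.  18.5]
[-0.0077  0.0196  0.002 ] [ 0.1 -0.  24.5]
[-0.0107  0.0253  0.002 ] [ 0.1 -0.  30.5]
[-0.0143  0.0307  0.002 ] [ 0.1 -0.  36.5]
[-0.0184  0.0357  0.002 ] [ 0.1 -0.  42.5]
[-0.023   0.0403  0.002 ] [ 0.1 -0.  48.5]
[-0.0281  0.0443  0.002 ] [ 0.1 -0.1 54.5]
[-0.0336  0.0478  0.002 ] [ 0.1 -0.1 60.5]
[-0.0394  0.0507  0.002 ] [ 0.  -0.1 66.5]
[-0.0455  0.053   0.002 ] [ 0.  -0.1 72.5]
[-0.0517  0.0546  0.002 ] [ 0.  -0.1 78.5]
[-0.0582  0.0556  0.002 ] [ 0.  -0.1 84.5]
[-0.0646  0.0559  0.002 ] [ 0.  -0.1 90.5]
```

>>> send_rows:
  targets: "-0.0025 0.001 0.002 0 0 6.5 40;-0.0036 0.0073 0.002 0 0 12.5 40;-0.0053 0.0135 0.002 0 0 18.5 40;-0.0077 0.0196 0.002 0 0 24.5 40;-0.0107 0.0253 0.002 0 0 30.5 40;-0.0143 0.0307 0.002 0 0 36.5 40;-0.0184 0.0357 0.002 0 0 42.5 40;-0.023 0.0403 0.002 0 0 48.5 40;-0.0281 0.0443 0.002 0 0 54.5 40;-0.0336 0.0478 0.002 0 0 60.5 40;-0.0394 0.0507 0.002 0 0 66.5 40;-0.0394 0.0507 0.002 0 0 66.5 40"

```text
time_s: 4.25
ee_pos: [541.5, -193.6, 86.7]
ee_rot: [179.9, 0.0, 128.6]
force: [0.3, -0.7, 0.8]
gripper_width: 36.7
gripper_force: 0.0
```

Run:
```python
from h import *
P=man(0,-155)+[0,-2]
L=[]
for a in (72,78,84):
    t=np.radians(180+YAW-a); L.append((*(P+62*np.array([np.cos(t),np.sin(t)])),86,180+YAW-a))
plan(L)
f=eyes.grab_frame("scene"); im=f["image"][130:280,250:450]; cv2.imwrite("pics/c4.png",cv2.resize(im,None,fx=4,fy=4,interpolation=cv2.INTER_CUBIC))
```

```text
now 4.25 [ 541.5 -193.6   86.7] [179.9   0.  128.6] [ 0.3 -0.7  0.8]
[0.0003 0.0058 0.0007] [0.1 0.  5.9]
[-0.0007  0.0122  0.0007] [ 0.1  0.  11.9]
[-0.0024  0.0185  0.0007] [ 0.1  0.  17.9]
```

View pics/c4.png

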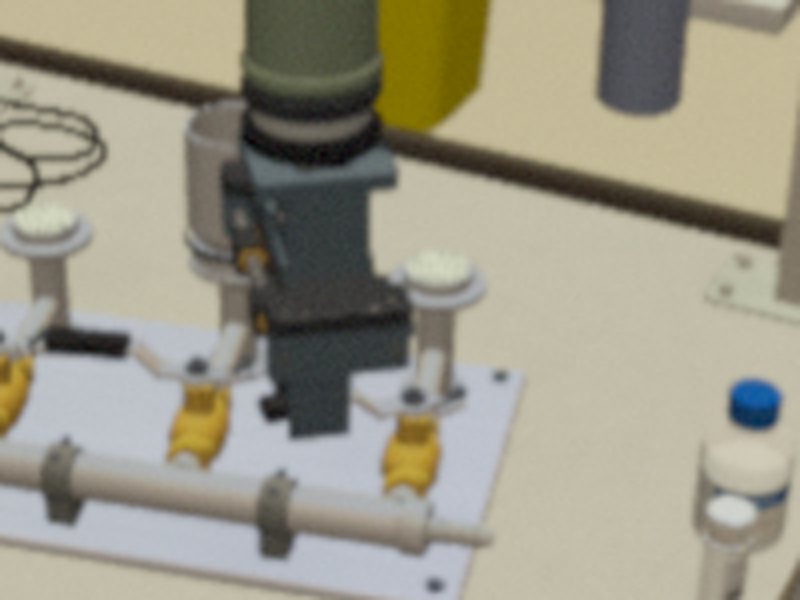

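The vacated lever has followed the cage, with its sleeve tip at crop (272,405). The strip already runs from the stem toward +y. I finish the turn and then lift.

>>> send_rows:
  targets: "0 0.006 0 0 0 6 40;-0.001 0.012 0 0 0 12 40;-0.002 0.018 0 0 0 17 40;-0.002 0.018 0 0 0 17 40;-0.002 0.018 0 0 0 17 45;-0.002 0.018 0 0 0 17 50;-0.002 0.018 -0.03 0 0 17 50;-0.002 0.018 -0.07 0 0 17 50;-0.002 0.018 -0.11 0 0 17 45;-0.002 0.018 -0.145 0 0 17 40;-0.002 0.018 -0.145 0 0 17 40;-0.002 0.018 -0.145 0 0 17 40"

```text
time_s: 5.3
ee_pos: [556.8, -185.5, 233.6]
ee_rot: [179.8, 0.2, 111.8]
force: [-0.5, 0.5, -1.0]
gripper_width: 36.6
gripper_force: 0.0
```

Run:
```python
from h import *
plan([(*(man(0,44)+[-1,0]),235,104.7)])
```

```text
now 5.3 [ 556.8 -185.5  233.6] [179.8   0.2 111.8] [-0.5  0.5 -1. ]
[ 0.1389  0.0243 -0.0018] [0.2 0.2 7.1]
```

>>> send_rows:
  targets: "0.139 0.024 0 0 0 7 40;0.139 0.024 0 0 0 7 40;0.139 0.024 0 0 0 7 40;0.139 0.024 0 0 0 7 40;0.139 0.024 0 0 0 7 40;0.139 0.024 0 0 0 7 40;0.139 0.024 0 0 0 7 40;0.139 0.024 0 0 0 7 40"

```text
time_s: 5.97
ee_pos: [527.0, -47.9, 230.2]
ee_rot: [-179.9, -0.0, 104.6]
force: [-0.9, 0.2, 0.1]
gripper_width: 36.7
gripper_force: 0.0
```

Run:
```python
from h import *
plan([(*(man(0,44)+[-1,0]),86,104.7)])
f=eyes.grab_frame("scene"); im=f["image"][130:280,190:390]; cv2.imwrite("pics/c5.png",cv2.resize(im,None,fx=4,fy=4,interpolation=cv2.INTER_CUBIC))
s=env.state()["ee_pos"]; print(proj(f,[s,[*s[:2],100]])-[190,130])
```

```text
now 5.9667 [527.  -47.9 230.2] [-179.9   -0.   104.6] [-0.9  0.2  0.1]
[0.0003 0.0011 0.1442] [-0.1 -0.  -0.1]
[[76.62025112 36.32906728]
 [79.89585018 85.19505919]]
```

View pics/c5.png

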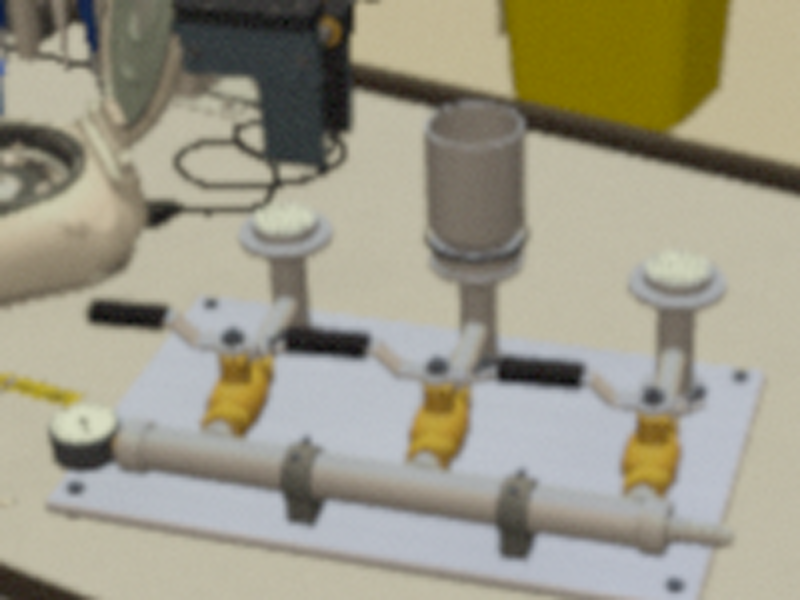

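The vacated lever is now shut, parallel to the other two, and the funnel is untouched. The gripper lines up with the funnel lever's sleeve at crop (328,341). Descending.

>>> send_rows:
  targets: "0 0 0.04 0 0 0 40;0 0 0.08 0 0 0 40;0 0 0.1 0 0 0 40;0 0 0.115 0 0 0 40;0 0 0.13 0 0 0 40;0 0 0.14 0 0 0 40;0 0 0.146 0 0 0 40;0 0 0.146 0 0 0 40;0 0 0.146 0 0 0 40"

```text
time_s: 6.77
ee_pos: [527.4, -47.2, 85.2]
ee_rot: [180.0, 0.0, 104.6]
force: [-0.5, -0.4, -0.5]
gripper_width: 36.7
gripper_force: 0.0
```

Run:
```python
from h import *
P=man(0,-25)+[-1,-1]
L=[]
for a in range(6,91,6):
    t=np.radians(90+YAW+a); L.append((*(P+68*np.array([np.cos(t),np.sin(t)])),86,90+YAW+a))
plan(L)
```

```text
now 6.7667 [527.4 -47.2  85.2] [180.    0.  104.6] [-0.5 -0.4 -0.5]
[-0.0027 -0.007  -0.0008] [ 0.   0.  -6.1]
[-0.0038 -0.0141 -0.0008] [  0.    0.  -12.1]
[-0.0057 -0.0209 -0.0008] [  0.    0.  -18.1]
[-0.0082 -0.0276 -0.0008] [  0.    0.  -24.1]
[-0.0115 -0.0339 -0.0008] [  0.    0.  -30.1]
[-0.0154 -0.0399 -0.0008] [  0.    0.  -36.1]
[-0.0198 -0.0454 -0.0008] [  0.    0.  -42.1]
[-0.0249 -0.0505 -0.0008] [  0.    0.  -48.1]
[-0.0304 -0.0549 -0.0008] [  0.    0.  -54.1]
[-0.0364 -0.0588 -0.0008] [  0.    0.  -60.1]
[-0.0427 -0.062  -0.0008] [  0.    0.  -66.1]
[-0.0494 -0.0646 -0.0008] [  0.    0.  -72.1]
[-0.0563 -0.0664 -0.0008] [  0.    0.  -78.1]
[-0.0633 -0.0675 -0.0008] [  0.    0.  -84.1]
[-0.0704 -0.0679 -0.0008] [  0.    0.  -90.1]
```

>>> send_rows:
  targets: "-0.0027 -0.007 0 0 0 -6 40;-0.0038 -0.014 0 0 0 -12 40;-0.0057 -0.021 0 0 0 -18 40;-0.008 -0.0276 0 0 0 -24 40;-0.0115 -0.034 0 0 0 -30 40;-0.0154 -0.04 0 0 0 -36 40;-0.02 -0.0454 0 0 0 -42 40;-0.025 -0.0505 0 0 0 -48 40;-0.0304 -0.055 0 0 0 -54 40;-0.0364 -0.059 0 0 0 -60 40;-0.0427 -0.062 0 0 0 -66 40;-0.0427 -0.062 0 0 0 -66 40"

```text
time_s: 7.77
ee_pos: [478.8, -104.9, 86.2]
ee_rot: [-180.0, 0.2, 170.7]
force: [0.2, -0.1, 0.6]
gripper_width: 36.2
gripper_force: 0.0
```

Run:
```python
from h import *
P=man(0,-25)+[-1,-1]
L=[]
for a in (72,78,84):
    t=np.radians(90+YAW+a); L.append((*(P+68*np.array([np.cos(t),np.sin(t)])),86,90+YAW+a))
plan(L)
```

```text
now 7.7667 [ 478.8 -104.9   86.2] [-180.     0.2  170.7] [ 0.2 -0.1  0.6]
[ 0.0003 -0.0065  0.0002] [-0.   0.2 -6. ]
[-0.0008 -0.0136  0.0003] [ -0.    0.2 -12. ]
[-0.0027 -0.0205  0.0003] [ -0.1   0.2 -18. ]
```

>>> send_rows:
  targets: "0 -0.0065 0 0 0 -6 40;-0.001 -0.0136 0 0 0 -12 40;-0.0027 -0.0205 0 0 0 -18 40;-0.0027 -0.0205 0 0 0 -18 40;-0.0027 -0.0205 0 0 0 -18 45;-0.0027 -0.0205 0 0 0 -18 50;-0.0027 -0.0205 -0.03 0 0 -18 50;-0.0027 -0.0205 -0.07 0 0 -18 50;-0.0027 -0.0205 -0.11 0 0 -18 50;-0.0027 -0.0205 -0.15 0 0 -18 50;-0.0027 -0.0205 -0.18 0 0 -18 50;-0.0027 -0.0205 -0.18 0 0 -18 50"

```text
time_s: 8.77
ee_pos: [480.4, -124.8, 271.9]
ee_rot: [-179.7, 0.7, -171.4]
force: [1.0, -0.5, -0.6]
gripper_width: 45.7
gripper_force: 0.0
```

>>> send_rows:
  targets: "0.1 -0.04 0 0 0 0 50;0.1 -0.04 0 0 0 0 50;0.1 -0.04 0 0 0 0 50;0.1 -0.04 0 0 0 0 50;0.1 -0.04 0 0 0 0 50;0.1 -0.04 0 0 0 0 50"

```text
time_s: 9.27
ee_pos: [384.9, -178.7, 264.8]
ee_rot: [180.0, 0.0, -171.4]
force: [-0.5, 0.3, 0.2]
gripper_width: 45.9
gripper_force: 0.0
```

Run:
```python
from h import *
a=[eyes.grab_frame("scene")["image"][160:340,190:460],eyes.grab_frame("top")["image"][130:270,205:425]]
b=[cv2.resize(i,(600,int(600*i.shape[0]/i.shape[1])),interpolation=cv2.INTER_CUBIC) for i in a]
v=np.vstack(b); cv2.imwrite("pics/c6.png",cv2.resize(v,None,fx=min(1,598/v.shape[0]),fy=min(1,598/v.shape[0])))
```

```text
(no output)
```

View pics/c6.png

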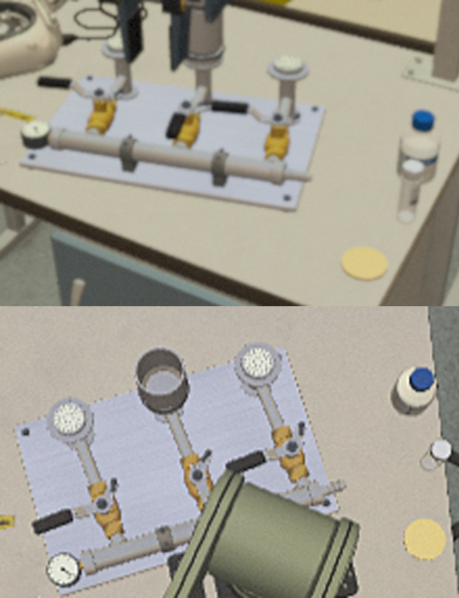

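The vacated lever is shut. The funnel lever's sleeve, at (177,126), looks mostly open but must be measured.

Run:
```python
from m import *
g=eyes.grab_frame("scene"); blobs(g,(200,180,390,290))
print("expect open",man(-66,-25),"shut vac",man(0,-89),"spare",man(0,171))
for a in (0,10,20,30): 
    t=np.radians(180+YAW-a); p=man(0,-25)+66*np.array([np.cos(t),np.sin(t)]); print(a,p.round(1),proj(g,[[*p,102]]).round(1))
s=env.state();print(s["time_s"])
```

```text
118 [267.9 186.4] [268.  187.5] [15.  8.] [630.9  26.  104. ]
115 [295.8 188.4] [295.3 189.4] [ 8.3 19.8] [655.4 -41.5 104. ]
73 [221.3 208.3] [221.4 208.3] [17.   4.2] [492.1  69.9 104. ]
91 [324.2 222.7] [324.5 222.8] [19.4  4.5] [ 554.1 -180.8  104. ]
82 [292.6 233.9] [292.6 233.8] [ 5.9 14.2] [ 481.2 -139.1  104. ]
55 [210.6 243.5] [210.5 243.5] [13.  5.] [3.636e+02 3.000e-01 1.040e+02]
164 [213.3 284.2] [215.1 285.2] [34.2  6.1] [256.9 -96.8 104. ]
expect open [ 482.50427693 -130.92971816] shut vac [ 562.58445707 -176.08683   ] spare [496.60739148  75.40278572]
0 [ 482.5 -130.9] [[289.8 233.3]]
10 [ 480.6 -119.6] [[285.1 232.4]]
20 [ 480.6 -108.1] [[280.7 231. ]]
30 [482.7 -96.8] [[277.  229.2]]
9.4167
```

The measured sleeve positions match full stops. The open funnel lever shows the same ~8 mm view offset as the vacated one did when it was open, and the shut vacated lever is in line with the spare. Handing in.

```bash
python3 -c "
from workcell import env
print(env.job_done())"
```

```text
the job is handed in; nothing more can be done
None
```

I shut the vacated station's valve, then opened the funnel station's valve, and handed the job in at about 9.4 s; the last pictures show both levers at their stops, the spare valve shut, and the funnel and bystanders undisturbed.

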